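# Change the gas supply over at the bench manifold

### The arm

A 6-joint arm with a two-finger parallel gripper is mounted at the origin on the work surface. World frame = base frame: x ahead of the robot, y to its left, z up, the work surface at z = 0. Lengths are in m, angles in rad, forces in N, time in s.
With the tool pointing down it reaches from about 0.25 to 0.725 m from the base axis. Payload 4 kg.
Tool frame: the origin (TCP) lies on the centre line of the jaws, within the pads' length; the fingertips stand 14 mm ahead of it and the grasp point (between the pads) lies 5 mm behind it; z points along the fingers, y is the line along which they close (so a half turn about z gives the same grasp; the last joint's range is limited). The gripper opens to 85 mm and grips with 20 to 120 N. Pads are 22 mm wide; open, the fingers measure 114 mm over their backs; the gripper's body (76 mm by 85 mm) begins 54 mm behind the grasp point. The pads swing forward as they close: fully open they stand 13 mm farther back than shut.
Start: joints at [1.222, 0.241, 0.005, 1.335, 0, 1.571], TCP at [0.171, 0.47, 0.245] pointing down, gripper open.
Joint ranges: [-2.72, 2.72], [-1.05, 1.87], [-1.09, 1.28], [-1.99, 2.15], [-1.42, 1.44], [-3.14, 3.14]. Speed limits (rad/s): [2.79, 2.79, 3.14, 3.14, 3.14, 3.14].

### API

Orientations are given as a rotation vector (axis times angle).
In Python, from bench import robot gives the robot as it stands. The module is installed in compiled form; this text tells all that it offers.
- The arm moves only by the tool move_arm, never from a script. Its argument "increments" is a list of rows, each an object of numbers: "x", "y", "z": the shift along the tool's x, y, z in m; "wx", "wy", "wz": the turn, a rotation vector about the tool's x, y, z in degrees; "jaw": the opening, from -1 (shut) to 1 (fully open). A call has 1 to 12 rows; each row shifts and turns the commanded pose from where the row before left it, along the tool's axes as they then stand; what a row does not reach is not made up. A row lasts 1/8 s, in which the tool goes at most 62.5 mm and 10.7 degrees, less where a joint would pass 70% of its speed; a pose out of reach is approached as far as the arm can. A call is refused whole if a number of a shift passes 0.0625 or a number of a turn 10.7, either way. A call with a gripper value outside its range is refused whole. The fingers move at their own pace and stop on an object; "grip_force" is the grip in N (left out, the last holds). Time passes only in rows, so rows that do not move let the fingers close. It gives the time, the measured TCP pose, the force, the opening and the grip force at its end, in the units of the state.
- robot.read_state(): the state, without advancing time (a new reading comes with each control period).
- robot.snapshot(name): name is "scene" or "top" or "wrist"; returns a dict with "pixels" (400x640x3 uint8, red, green, blue), "z_map" (400x640 float32, m along the optical axis (not along the pixel's ray), 0 where there is no reading), "vfov" (degrees; the focal length in pixels is half the picture's height over the tangent of half this angle, whatever the lens; pixels are square), "cx", "cy" (the principal point, pixels), "eye" and "attitude" of the camera in the world. Camera axes: x right, y down, z forward; pixel columns grow to the right and rows downward; lengths in m; the calibration is good to about 2 mm. A picture is of the moment at which its call begins.
- robot.job_done(): hands the job in; it is judged then, once.
The state is a dict: "time_s": time; "joints": joint angles; "dq": joint speeds; "joint_efforts": joint torques, N m; "tcp_pos": TCP position; "eef_rot": TCP orientation; "force": force on the tool from outside, world axes, zero at the start; "ft_torque": the same for the moment, N m; "grip_width": opening from 0.0 (shut) to 1.0 (fully open); "gripper_force": force on a finger pad.
Only numpy, scipy, OpenCV 4.12 (cv2) and the standard library are available. Lean on these libraries where they do the work, as an engineer would, in place of code of your own. Each camera call takes 0.05 s, during which the arm holds its last target. There are 200 camera calls.

### The job

The gas manifold on the bench has a supply valve on its left and one on its right; one is open (lever in line with the long pipe) and the other is shut (lever square across it). Change over to the other supply without interrupting the gas: with one finger, push the lever of the shut valve round until it is fully open, and only then push the lever of the valve that was open round until it is fully shut, then leave both. Push gently and do not pinch or force the levers, and leave the short lever of the outlet valve, the spanner, the bottle, the jar and the beaker alone.

Things in the scene. Friction and masses are not known exactly. Their poses are not given: they have to be found in the camera images.
- manifold: Fixed gas manifold. Origin on the bench under its centre (brass tee and 52 mm gauge, 130 mm high). Its y axis runs along the long steel pipe (17 mm thick, axis 55 mm up), its x axis along the outlet branch, away from the robot. The supply valves sit on the long pipe 160 mm either side of centre; which is on which side varies. Copper tubes, 59 mm high, leave in +x from pipe ends and outlet.
- standby_valve: Fixed brass ball valve on the long pipe, shut at the start: the one to open first. Origin on the bench straight under its stem, axes parallel to the manifold's. Its brass body reaches no more than 20 mm from the pipe axis, with a stem up to the lever.
- standby_lever (a joint): Angle of that valve's lever (rad). 0 = fully shut, pointing along the valve's -x axis, square across the pipe; it grows counterclockwise seen from above to 1.571 = fully open, along the valve's -y axis, in line with the pipe. Rigid stops at both ends. It stays where left; turning takes about 0.4 N m (5 N at 80 mm from the stem). Starts between 0 and 0.06.
- standby_stem (a point): On the stem axis at mid height of the lever's sleeve (109.5 mm above the bench). From 28 to 105 mm from this axis the lever is a straight blue sleeved bar, 19 mm wide and 11 mm high (104 to 115 mm above the bench); below it is free down to the pipe's top at 64 mm, or within 32 mm of the stem to the valve body at 72 mm. The stem's nut reaches 111 mm.
- standby_end (a point): On the lever of the standby valve, mid width and mid height, 95 mm from the stem axis (10 mm short of its rounded end).
- inuse_valve: The other supply valve, the same in every part, open at the start: to be shut second. Origin on the bench straight under its stem, axes parallel to the manifold's.
- inuse_lever (a joint): Angle of that valve's lever (rad), as for the standby lever: 0 = fully shut, along the valve's -x axis; 1.571 = fully open, along its -y axis. It starts between 1.45 and 1.571.
- inuse_stem (a point): Point on the stem axis of the in-use valve at mid height of its lever's sleeve, as for the standby valve.
- inuse_end (a point): On the lever of the in-use valve, 95 mm from the stem axis, as for the standby valve.
- outlet_lever (a joint): Angle of the short lever (70 mm overall) of the smaller valve on the outlet branch, 105 mm beyond the manifold's centre (rad): 1.571 = open, the lever in line with the outlet branch, pointing away from the robot. To be left alone.
- leak_bottle: Loose plastic bottle, 50 mm across and 125 mm tall, standing on the robot's side of the manifold; origin under its centre. To be left alone.
- spanner: Loose steel spanner, 170 mm long, lying on the bench on the robot's side of the manifold; origin under its middle, x axis along it. To be left alone.
- beaker: Loose glass beaker, 68 mm across and 85 mm tall, standing beyond the long pipe on the right; origin under its centre. To be left alone.
- jar: Loose brown glass jar with a black cap, 56 mm across and 70 mm tall, standing beyond the long pipe on the left; origin under its centre. To be left alone.

How it is judged:
On the way, in this order (a step that is already met when the one before it is completed fails the run):
1. the shut supply valve is fully open while the other is still open (value of joint standby_lever above 1.43 rad and value of joint inuse_lever above 1.2 rad), for 0.2 s.
2. the valve that was open is fully shut (value of joint inuse_lever below 0.14 rad), for 0.2 s.
At the end, for the whole second after the job is handed in: The valve that was shut is open to within 8 degrees of its stop (joint over 1.43), the valve that was open is shut to within 8 degrees (joint under 0.14), both levers are at rest, and the outlet valve is still open (joint over 1.38) (value of joint standby_lever above 1.43 rad and value of joint inuse_lever below 0.14 rad and value of joint outlet_lever above 1.38 rad and velocity of joint standby_lever between -0.05 and 0.05 rad/s and velocity of joint inuse_lever between -0.05 and 0.05 rad/s); the robot touches nothing.
It fails at once if the gas is interrupted: both supply valves more than half shut (value of joint each of standby_lever, inuse_lever below 0.75 rad).
It fails at once if a supply lever is pinched or forced (over 40 N from the fingers) (contact force between the fingers and standby_lever above 40 N or contact force between the fingers and inuse_lever above 40 N).
It fails at once if the outlet valve's lever is pushed (value of joint outlet_lever below 1.38 rad or contact force between anything else and outlet_lever above 3 N).
It fails at once if the bottle, spanner, beaker or jar is shifted or lifted (over 15 mm) (distance of any of leak_bottle, spanner, beaker, jar from where it was at the start of the episode above 0.015 m).
It also fails if it takes over 61 s, if anything falls off the work surface, if the arm or the gripper's body presses on something with over 40 N, if the wrist force passes 120 N, or if a joint passes its speed limit or range.

## Working session

There is one attempt and no reset: what is moved stays moved. The work goes in short steps, Python scripts to look and compute and a tool call to move; the robot and the scene stay as the last step left them, time stands still between calls to the robot, and variables do not carry over. Pictures are saved under pics/ and viewed, at most 10 in all, crops included, and the job is handed in when it is done.

Besides the shell and the picture viewer there is one more tool, called after "Call:" as name([rows], argument=value, ...), one row to a line, values as JSON. move_arm: Moves the arm, as the interface text tells. Its arguments: {"type":"object","properties":{"increments":{"type":"array","items":{"type":"object","properties":{"x":{"type":"number"},"y":{"type":"number"},"z":{"type":"number"},"wx":{"type":"number"},"wy":{"type":"number"},"wz":{"type":"number"},"jaw":{"type":"number"}}}},"grip_force":{"type":"number"}},"required":["increments"]}

```bash
mkdir -p pics; cat > h.py <<'E'
import numpy as np, cv2
from bench import robot
from scipy.spatial.transform import Rotation as R
def snap(n,f=None):
    s=robot.snapshot(n)
    if f: cv2.imwrite('pics/'+f,s['pixels'][:,:,::-1])
    return s
def cloud(s):
    f=200/np.tan(np.radians(s['vfov']/2)); z=s['z_map']
    v,u=np.mgrid[0:400,0:640]
    P=np.stack([(u-s['cx'])*z/f,(v-s['cy'])*z/f,z],-1)
    A=np.array(s['attitude'])
    if A.shape!=(3,3): A=R.from_rotvec(A).as_matrix() if A.size==3 else R.from_quat(A).as_matrix()
    return P@A.T+np.array(s['eye'])
E
python3 - <<'E'
from h import *
s=snap('top','top.png'); print(s['eye'],s['attitude'],s['vfov'],s['cx'],s['cy'],(s['z_map']>0).mean())
np.save('top.npy',cloud(s)); np.save('toprgb.npy',s['pixels'])
s=snap('scene','scene.png'); print(s['eye'],s['attitude'])
print(robot.read_state())
E
```

```text
[0.50231287 0.01279843 1.11841899] [-2.20217641  2.1525343  -0.05470194] 43.68210309251254 317.93059913153223 191.63010110816487 0.99593359375
[1.16723393 0.14317883 0.72786241] [-1.60390904 -1.98463395  0.77068345]
{'time_s': 0.1, 'joints': array([1.22197522e+00, 2.41336410e-01, 3.83850966e-03, 1.33519382e+00,
       5.61894618e-06, 1.57082558e+00]), 'dq': array([-0.00197214, -0.00108152,  0.00488378, -0.00049179,  0.00059641,
       -0.00022664]), 'joint_efforts': array([ 2.80808599e-04, -3.73138833e+01,  2.53009593e+01,  1.07945327e-02,
        1.38786909e-04, -6.50740006e-06]), 'tcp_pos': array([0.1707067 , 0.46937494, 0.24449476]), 'eef_rot': array([-5.45140227e-01, -3.09359288e+00,  2.93026467e-03]), 'force': array([-0.02470551, -1.14498775,  0.19010107]), 'ft_torque': array([ 0.00077756, -0.01888868,  0.0369775 ]), 'gripper_force': 0.0, 'grip_width': 0.9992708955570627}
```

View pics/top.png

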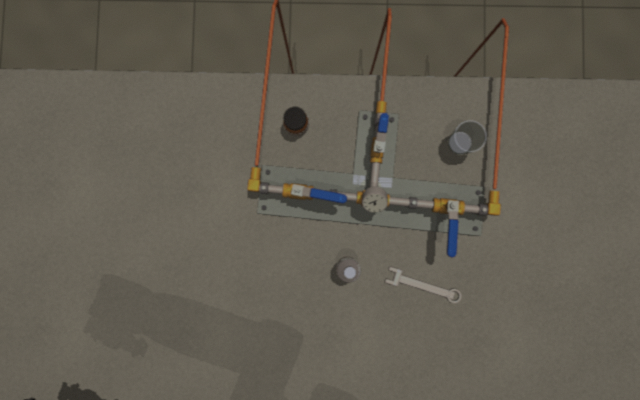

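View pics/scene.png

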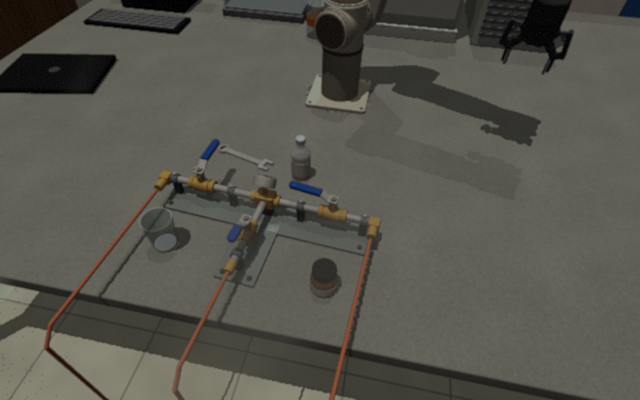

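The top view has +x up and +y left. The standby valve is on the right: stem near (453,205), lever pointing at the robot to (452,255). The in-use valve is on the left: stem near (297,190), lever along the pipe to (345,198). The gauge is at (375,201), the bottle at (348,271) and the spanner at (425,287).

```bash
python3 - <<'E'
from h import *
P=np.load('top.npy'); I=np.load('toprgb.npy').astype(int)
b=(I[...,2]>I[...,0]+40)&(I[...,2]>I[...,1]+30)
n,l,st,c=cv2.connectedComponentsWithStats(b.astype(np.uint8))
for i in range(1,n):
    if st[i,4]<60: continue
    Q=P[l==i]; Q=Q[(Q[:,2]>.09)&(Q[:,2]<.125)]
    m=np.median(Q,0); d=np.linalg.svd(Q[:,:2]-Q[:,:2].mean(0),full_matrices=False)[2][0]
    t=(Q[:,:2]-Q[:,:2].mean(0))@d; p=Q[:,:2].mean(0)
    print(i,c[i],len(Q),m,'dir',d,np.degrees(np.arctan2(d[1],d[0])),'ends',p+d*t.min(),p+d*t.max())
for nm,(u,v) in dict(stbystem=(453,205),inusestem=(297,190),gauge=(375,201),bottle=(348,271),sp1=(394,277),sp2=(455,296),beaker=(468,138),jar=(295,120),elL=(254,180),elR=(494,204),pipe1=(270,188),pipe2=(410,202)).items(): print(nm,P[v-1:v+2,u-1:u+2].reshape(-1,3).mean(0).round(3))
E
```

```text
1 [382.97202797 122.74825175] 142 [ 0.71394499 -0.09669495  0.11462028] dir [-0.98953077  0.14432203] 171.70197875547402 ends [ 0.73516093 -0.09966808] [ 0.69682313 -0.09407656]
2 [327.78737542 195.37541528] 298 [0.5641568  0.01184083 0.11418223] dir [-0.1725203  -0.98500596] -99.93438711702699 ends [0.57025804 0.04731313] [ 0.55764311 -0.02471189]
3 [452.42295082 237.48852459] 304 [ 0.48546378 -0.23809939  0.11425026] dir [-0.99828713  0.05850468] 176.64601368603977 ends [ 0.52106941 -0.24038256] [ 0.44870733 -0.23614177]
stbystem [ 0.551 -0.241  0.108]
inusestem [0.574 0.075 0.108]
gauge [ 0.555 -0.083  0.119]
bottle [ 0.415 -0.031  0.123]
sp1 [ 0.394 -0.138  0.005]
sp2 [ 0.355 -0.273 -0.001]
beaker [ 0.684 -0.265  0.128]
jar [0.726 0.086 0.069]
elL [0.596 0.169 0.068]
elR [ 0.557 -0.337  0.067]
pipe1 [0.58  0.135 0.063]
pipe2 [ 0.557 -0.161  0.067]
```

Call:
move_arm([
  {"x": -0.0217,"y": -0.022,"jaw": -1},
  {"x": -0.0217,"y": -0.022,"jaw": -1},
  {"x": -0.0217,"y": -0.022,"jaw": -1},
  {"x": -0.0217,"y": -0.022,"jaw": -1},
  {"x": -0.0217,"y": -0.022,"jaw": -1},
  {"x": -0.0217,"y": -0.022,"jaw": -1},
  {"x": -0.0217,"y": -0.022,"jaw": -1},
  {"x": -0.0217,"y": -0.022,"jaw": -1},
  {"x": -0.0217,"y": -0.022,"jaw": -1},
  {"x": -0.0217,"y": -0.022,"jaw": -1},
  {"x": -0.0217,"y": -0.022,"jaw": -1},
  {"x": -0.0217,"y": -0.022,"jaw": -1},
], grip_force=20)

```text
validation failed for argument at $.in...
```

Call:
move_arm([
  {"x": -0.0217,"y": -0.022,"jaw": -1},
  {"x": -0.0217,"y": -0.022,"jaw": -1},
  {"x": -0.0217,"y": -0.022,"jaw": -1},
  {"x": -0.0217,"y": -0.022,"jaw": -1},
  {"x": -0.0217,"y": -0.022,"jaw": -1},
  {"x": -0.0217,"y": -0.022,"jaw": -1},
  {"x": -0.0217,"y": -0.022,"jaw": -1},
  {"x": -0.0217,"y": -0.022,"jaw": -1},
  {"x": -0.0217,"y": -0.022,"jaw": -1},
  {"x": -0.0217,"y": -0.022,"jaw": -1},
  {"x": -0.0217,"y": -0.022,"jaw": -1},
  {"x": -0.0217,"y": -0.022,"jaw": -1},
])

```text
validation failed for argument at $.in...
```

Call:
move_arm([
  {"wz": 6.1},
  {"wz": 6.1},
  {"wz": 6.1},
  {"wz": 6.1},
  {"wz": 6.1},
  {"wz": 6.1},
  {"wz": 6.1},
  {"wz": 6.1},
  {"wz": 6.1},
  {"wz": 6.1},
  {"wz": 6.1},
  {"wz": 6.1},
])

```text
validation failed for argument at $.in...
```

```bash
python3 - <<'E'
from h import *
s=robot.read_state(); M=R.from_rotvec(s['eef_rot']).as_matrix()
print(s['time_s'],s['tcp_pos'],M.round(3),s['joints'],s['grip_width'],s['force'])
print('tool shift',M.T@(np.array([.4796,-.2047,.102])-s['tcp_pos']), np.degrees(np.arctan2(M[1,1],M[0,1])))
s=snap('wrist','w1.png')
E
```

```text
0.1 [0.1707067  0.46937494 0.24449476] [[-0.94   0.342 -0.001]
 [ 0.342  0.94  -0.002]
 [ 0.    -0.002 -1.   ]] [1.22197522e+00 2.41336410e-01 3.83850966e-03 1.33519382e+00
 5.61894618e-06 1.57082558e+00] 0.9992708955570627 [-0.02470551 -1.14498775  0.19010107]
tool shift [-0.52069902 -0.5276167   0.14349216] 70.01234659722408
```

View pics/w1.png

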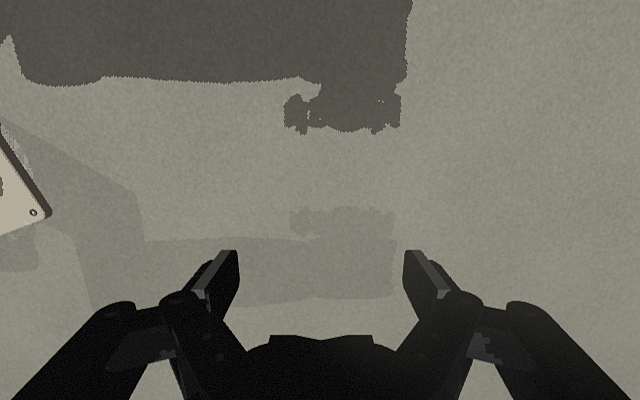

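The moves were refused, so the arm is still at its start. The wrist view shows only the open fingers, tips near (235,255) and (405,255), over bare bench. I'll try rows with every field filled in.

Call:
move_arm([
  {"x": -0.0217,"y": -0.022,"z": 0,"wx": 0,"wy": 0,"wz": 0,"jaw": -1},
  {"x": -0.0217,"y": -0.022,"z": 0,"wx": 0,"wy": 0,"wz": 0,"jaw": -1},
], grip_force=20)

```text
time_s: 0.4
tcp_pos: [0.1967, 0.4129, 0.2447]
eef_rot: [-0.544, -3.094, 0.002]
force: [0.1, 0.1, -0.2]
grip_width: 0.607
gripper_force: 0.0
```

Call:
move_arm([
  {"x": -0.0217,"y": -0.022,"z": 0,"wx": 0,"wy": 0,"wz": 0,"jaw": -1},
  {"x": -0.0217,"y": -0.022,"z": 0,"wx": 0,"wy": 0,"wz": 0,"jaw": -1},
  {"x": -0.0217,"y": -0.022,"z": 0,"wx": 0,"wy": 0,"wz": 0,"jaw": -1},
  {"x": -0.0217,"y": -0.022,"z": 0,"wx": 0,"wy": 0,"wz": 0,"jaw": -1},
  {"x": -0.0217,"y": -0.022,"z": 0,"wx": 0,"wy": 0,"wz": 0,"jaw": -1},
  {"x": -0.0217,"y": -0.022,"z": 0,"wx": 0,"wy": 0,"wz": 0,"jaw": -1},
  {"x": -0.0217,"y": -0.022,"z": 0,"wx": 0,"wy": 0,"wz": 0,"jaw": -1},
  {"x": -0.0217,"y": -0.022,"z": 0,"wx": 0,"wy": 0,"wz": 0,"jaw": -1},
  {"x": -0.0217,"y": -0.022,"z": 0,"wx": 0,"wy": 0,"wz": 0,"jaw": -1},
  {"x": -0.0217,"y": -0.022,"z": 0,"wx": 0,"wy": 0,"wz": 0,"jaw": -1},
  {"x": -0.0217,"y": -0.022,"z": 0,"wx": 0,"wy": 0,"wz": 0,"jaw": -1},
])

```text
time_s: 1.78
tcp_pos: [0.3384, 0.1037, 0.2452]
eef_rot: [-0.545, -3.094, 0.0]
force: [-0.6, 0.2, 0.6]
grip_width: 0.002
gripper_force: 0.0
```

Call:
move_arm([
  {"x": -0.0217,"y": -0.022,"z": 0,"wx": 0,"wy": 0,"wz": 0,"jaw": -1},
  {"x": -0.0217,"y": -0.022,"z": 0,"wx": 0,"wy": 0,"wz": 0,"jaw": -1},
  {"x": -0.0217,"y": -0.022,"z": 0,"wx": 0,"wy": 0,"wz": 0,"jaw": -1},
  {"x": -0.0217,"y": -0.022,"z": 0,"wx": 0,"wy": 0,"wz": 0,"jaw": -1},
  {"x": -0.0217,"y": -0.022,"z": 0,"wx": 0,"wy": 0,"wz": 0,"jaw": -1},
  {"x": -0.0217,"y": -0.022,"z": 0,"wx": 0,"wy": 0,"wz": 0,"jaw": -1},
  {"x": -0.0217,"y": -0.022,"z": 0,"wx": 0,"wy": 0,"wz": 0,"jaw": -1},
  {"x": -0.0217,"y": -0.022,"z": 0,"wx": 0,"wy": 0,"wz": 0,"jaw": -1},
  {"x": -0.0217,"y": -0.022,"z": 0,"wx": 0,"wy": 0,"wz": 0,"jaw": -1},
  {"x": -0.0217,"y": -0.022,"z": 0,"wx": 0,"wy": 0,"wz": 0,"jaw": -1},
  {"x": -0.0217,"y": -0.022,"z": 0,"wx": 0,"wy": 0,"wz": 0,"jaw": -1},
])

```text
time_s: 3.15
tcp_pos: [0.48, -0.2052, 0.2449]
eef_rot: [-0.545, -3.093, -0.0]
force: [0.7, -0.0, 0.2]
grip_width: 0.0
gripper_force: 0.0
```

Call:
move_arm([
  {"x": 0,"y": 0,"z": 0,"wx": 0,"wy": 0,"wz": 9.2,"jaw": -1},
  {"x": 0,"y": 0,"z": 0,"wx": 0,"wy": 0,"wz": 9.2,"jaw": -1},
  {"x": 0,"y": 0,"z": 0,"wx": 0,"wy": 0,"wz": 9.2,"jaw": -1},
  {"x": 0,"y": 0,"z": 0,"wx": 0,"wy": 0,"wz": 9.2,"jaw": -1},
  {"x": 0,"y": 0,"z": 0,"wx": 0,"wy": 0,"wz": 9.2,"jaw": -1},
  {"x": 0,"y": 0,"z": 0,"wx": 0,"wy": 0,"wz": 9.2,"jaw": -1},
  {"x": 0,"y": 0,"z": 0,"wx": 0,"wy": 0,"wz": 9.2,"jaw": -1},
  {"x": 0,"y": 0,"z": 0,"wx": 0,"wy": 0,"wz": 9.2,"jaw": -1},
  {"x": 0,"y": 0,"z": 0,"wx": 0,"wy": 0,"wz": 0,"jaw": -1},
])

```text
time_s: 4.28
tcp_pos: [0.4797, -0.2042, 0.245]
eef_rot: [-2.287, -2.153, 0.0]
force: [0.6, -0.0, 0.1]
grip_width: 0.002
gripper_force: 0.0
```

```bash
python3 - <<'E'
from h import *
s=robot.read_state(); M=R.from_rotvec(s['eef_rot']).as_matrix()
print(s['time_s'],s['tcp_pos'],M.round(3),s['joints'],s['grip_width'],s['force'])
print('tool shift',M.T@(np.array([.4796,-.2047,.102])-s['tcp_pos']), np.degrees(np.arctan2(M[1,1],M[0,1])))
s=snap('wrist','w2.png')
E
```

```text
4.275 [ 0.47968435 -0.20421666  0.24496923] [[ 0.061  0.998 -0.001]
 [ 0.998 -0.061  0.   ]
 [ 0.    -0.001 -1.   ]] [-4.02517326e-01  2.83741434e-01  6.16606124e-02  1.34949034e+00
  4.93179776e-05  1.22897146e+00] 0.001811063718394388 [ 0.60971579 -0.01806251  0.10695635]
tool shift [-5.31339811e-04  4.71281644e-05  1.42969077e-01] -3.477416629366129
```

View pics/w2.png

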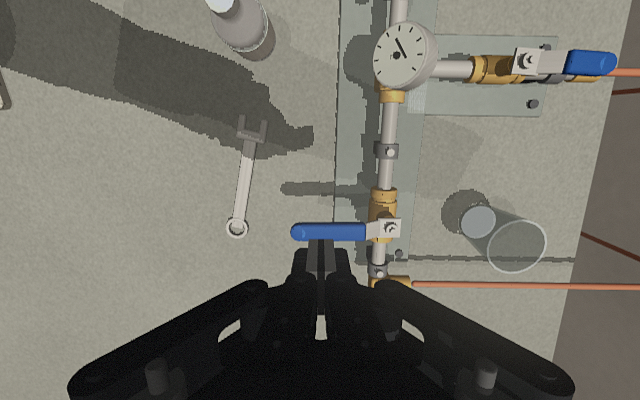

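The wrist view shows the shut fingers at about (320,250), just clear of the blue lever (295–365,232). They are clear of the spanner and the beaker too. Next I descend and close in gently.

Call:
move_arm([
  {"x": 0,"y": 0,"z": 0.0174,"wx": 0,"wy": 0,"wz": 0,"jaw": -1},
  {"x": 0,"y": 0,"z": 0.0174,"wx": 0,"wy": 0,"wz": 0,"jaw": -1},
  {"x": 0,"y": 0,"z": 0.0174,"wx": 0,"wy": 0,"wz": 0,"jaw": -1},
  {"x": 0,"y": 0,"z": 0.0174,"wx": 0,"wy": 0,"wz": 0,"jaw": -1},
  {"x": 0,"y": 0,"z": 0.0174,"wx": 0,"wy": 0,"wz": 0,"jaw": -1},
  {"x": 0,"y": 0,"z": 0.0174,"wx": 0,"wy": 0,"wz": 0,"jaw": -1},
  {"x": 0,"y": 0,"z": 0.0174,"wx": 0,"wy": 0,"wz": 0,"jaw": -1},
  {"x": 0,"y": 0,"z": 0.0174,"wx": 0,"wy": 0,"wz": 0,"jaw": -1},
  {"x": 0,"y": 0,"z": 0,"wx": 0,"wy": 0,"wz": 0,"jaw": -1},
])

```text
time_s: 5.45
tcp_pos: [0.4787, -0.2038, 0.1047]
eef_rot: [-2.286, -2.151, 0.002]
force: [0.4, 0.5, -0.1]
grip_width: -0.001
gripper_force: 0.0
```

Call:
move_arm([
  {"x": -0.003,"y": 0,"z": 0,"wx": 0,"wy": 0,"wz": 0,"jaw": -1},
  {"x": -0.003,"y": 0,"z": 0,"wx": 0,"wy": 0,"wz": 0,"jaw": -1},
  {"x": -0.003,"y": 0,"z": 0,"wx": 0,"wy": 0,"wz": 0,"jaw": -1},
  {"x": -0.003,"y": 0,"z": 0,"wx": 0,"wy": 0,"wz": 0,"jaw": -1},
])

```text
time_s: 5.95
tcp_pos: [0.4793, -0.2166, 0.1065]
eef_rot: [2.289, 2.15, 0.0]
force: [0.4, 0.9, 0.0]
grip_width: -0.001
gripper_force: 0.0
```

Call:
move_arm([
  {"x": -0.002,"y": 0,"z": 0,"wx": 0,"wy": 0,"wz": 0,"jaw": -1},
  {"x": -0.002,"y": 0,"z": 0,"wx": 0,"wy": 0,"wz": 0,"jaw": -1},
])

```text
time_s: 6.2
tcp_pos: [0.4788, -0.2204, 0.1061]
eef_rot: [-2.29, -2.151, -0.0]
force: [-0.4, -0.3, -0.0]
grip_width: -0.001
gripper_force: 0.0
```

Call:
move_arm([
  {"x": -0.003,"y": 0,"z": 0,"wx": 0,"wy": 0,"wz": 0,"jaw": -1},
  {"x": -0.003,"y": 0,"z": 0,"wx": 0,"wy": 0,"wz": 0,"jaw": -1},
])

```text
time_s: 6.45
tcp_pos: [0.4782, -0.2244, 0.106]
eef_rot: [-2.286, -2.15, -0.004]
force: [0.1, 6.6, 3.2]
grip_width: -0.003
gripper_force: 3.1
```

Call:
move_arm([
  {"x": -0.0066,"y": -0.0013,"z": 0,"wx": 0,"wy": 0,"wz": -5,"jaw": -1},
  {"x": -0.0066,"y": -0.0013,"z": 0,"wx": 0,"wy": 0,"wz": -5,"jaw": -1},
  {"x": -0.0066,"y": -0.0013,"z": 0,"wx": 0,"wy": 0,"wz": -5,"jaw": -1},
  {"x": -0.0066,"y": -0.0013,"z": 0,"wx": 0,"wy": 0,"wz": -5,"jaw": -1},
])

```text
time_s: 6.95
tcp_pos: [0.4754, -0.2509, 0.1061]
eef_rot: [-1.874, -2.519, -0.006]
force: [1.8, 6.3, 2.1]
grip_width: 0.003
gripper_force: 2.9
```

```bash
cat >> h.py <<'E'
def lever(name='top',f=None):
    s=snap(name,f); P=cloud(s); I=s['pixels'].astype(int)
    b=(I[...,2]>I[...,0]+40)&(I[...,2]>I[...,1]+30)&(P[...,2]>.09)&(P[...,2]<.13)
    n,l,st,c=cv2.connectedComponentsWithStats(b.astype(np.uint8))
    for i in range(1,n):
        if st[i,4]<30: continue
        Q=P[l==i][:,:2]; p=Q.mean(0)
        S=[np.array([.5525,-.242]),np.array([.575,.077])][int(p[1]>-.06)]
        if p[0]>.66: continue
        d=p-S; print('UseL' if p[1]>-.06 else 'Stby',st[i,4],p.round(4),'joint~',round(np.arctan2(d[1],d[0])%(2*np.pi)-np.radians(175.9),3))
def st():
    s=robot.read_state(); M=R.from_rotvec(s['eef_rot']).as_matrix(); ya=np.degrees(np.arctan2(M[1,1],M[0,1]))
    print(round(s['time_s'],2),s['tcp_pos'].round(4),'yaw y',ya.round(2),'force tool',(M.T@s['force']).round(2))
    for n,S in (('stby',[.5525,-.242]),('use',[.575,.077])): print(n,'stem in tool',(M.T@np.r_[np.array(S)-s['tcp_pos'][:2],0]).round(4))
    return s,M
E
python3 - <<'E'
from h import *
st(); lever('top','t2.png')
E
```

```text
6.95 [ 0.4754 -0.2509  0.1061] yaw y 16.69 force tool [ 5.54  3.57 -2.08]
stby stem in tool [-0.0136  0.0764  0.0001]
use stem in tool [0.2855 0.1896 0.0015]
UseL 307 [0.564  0.0117] joint~ 1.475
```

Call:
move_arm([
  {"x": -0.0067,"y": -0.0009,"z": 0,"wx": 0,"wy": 0,"wz": -5,"jaw": -1},
  {"x": -0.0067,"y": -0.0009,"z": 0,"wx": 0,"wy": 0,"wz": -5,"jaw": -1},
  {"x": -0.0067,"y": -0.0009,"z": 0,"wx": 0,"wy": 0,"wz": -5,"jaw": -1},
  {"x": -0.0067,"y": -0.0009,"z": 0,"wx": 0,"wy": 0,"wz": -5,"jaw": -1},
  {"x": -0.0067,"y": -0.0009,"z": 0,"wx": 0,"wy": 0,"wz": -5,"jaw": -1},
  {"x": -0.0067,"y": -0.0009,"z": 0,"wx": 0,"wy": 0,"wz": -5,"jaw": -1},
])

```text
time_s: 7.75
tcp_pos: [0.4886, -0.2883, 0.1059]
eef_rot: [-1.159, -2.916, -0.005]
force: [-2.3, 6.4, 3.0]
grip_width: -0.0
gripper_force: 2.9
```

Call:
move_arm([
  {"x": -0.0067,"y": -0.0009,"z": 0,"wx": 0,"wy": 0,"wz": -5,"jaw": -1},
  {"x": -0.0067,"y": -0.0009,"z": 0,"wx": 0,"wy": 0,"wz": -5,"jaw": -1},
  {"x": -0.0067,"y": -0.0009,"z": 0,"wx": 0,"wy": 0,"wz": -5,"jaw": -1},
  {"x": -0.0067,"y": -0.0009,"z": 0,"wx": 0,"wy": 0,"wz": -5,"jaw": -1},
  {"x": -0.0067,"y": -0.0009,"z": 0,"wx": 0,"wy": 0,"wz": -5,"jaw": -1},
])

```text
time_s: 8.38
tcp_pos: [0.5129, -0.3108, 0.1056]
eef_rot: [-0.502, -3.096, -0.004]
force: [-5.1, 4.7, 3.9]
grip_width: 0.004
gripper_force: 2.9
```

```bash
python3 - <<'E'
from h import *
st(); lever('top','t3.png'); lever('scene','s3.png')
E
```

```text
8.38 [ 0.5129 -0.3108  0.1056] yaw y 71.6 force tool [ 6.33  2.89 -3.82]
stby stem in tool [-0.0159  0.0777  0.    ]
use stem in tool [0.0635 0.3875 0.001 ]
UseL 309 [0.564  0.0118] joint~ 1.475
Stby 54 [ 0.544  -0.2928] joint~ 1.476
Stby 166 [ 0.5398 -0.307 ] joint~ 1.45
UseL 208 [0.5677 0.0095] joint~ 1.535
```

View pics/s3.png

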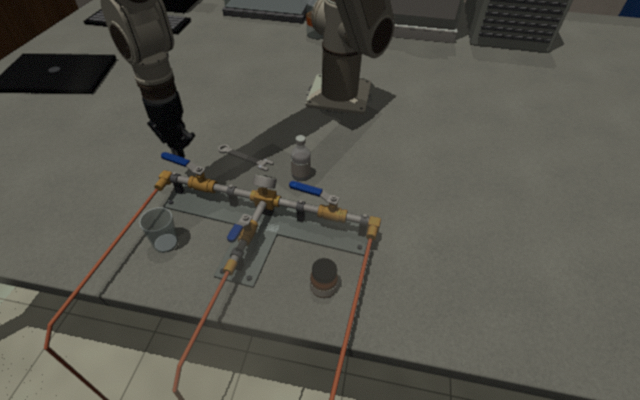

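The scene view shows the standby lever (175,160) almost in line with the pipe and the finger still behind it. I'll advance in smaller steps and watch the force.

Call:
move_arm([
  {"x": -0.004,"y": -0.0006,"z": 0,"wx": 0,"wy": 0,"wz": -3,"jaw": -1},
  {"x": -0.004,"y": -0.0006,"z": 0,"wx": 0,"wy": 0,"wz": -3,"jaw": -1},
  {"x": -0.0027,"y": -0.0004,"z": 0,"wx": 0,"wy": 0,"wz": -2,"jaw": -1},
])

```text
time_s: 8.85
tcp_pos: [0.5226, -0.3156, 0.1055]
eef_rot: [-0.289, -3.123, -0.003]
force: [-5.5, 3.8, 4.3]
grip_width: -0.003
gripper_force: 2.8
```

Call:
move_arm([
  {"x": -0.0014,"y": 0,"z": 0,"wx": 0,"wy": 0,"wz": -1,"jaw": -1},
  {"x": -0.0014,"y": 0,"z": 0,"wx": 0,"wy": 0,"wz": -1,"jaw": -1},
])

```text
time_s: 9.1
tcp_pos: [0.5243, -0.3163, 0.1054]
eef_rot: [-0.235, -3.126, -0.002]
force: [-9.5, 3.2, 5.5]
grip_width: -0.002
gripper_force: 4.8
```

```bash
python3 - <<'E'
from h import *
st(); lever('top','t4.png'); lever('scene','s4.png')
E
```

```text
9.1 [ 0.5243 -0.3163  0.1054] yaw y 81.38 force tool [ 9.88  1.77 -5.39]
stby stem in tool [-0.0167  0.0777 -0.    ]
use stem in tool [0.0088 0.3965 0.0005]
UseL 307 [0.5641 0.0118] joint~ 1.476
Stby 96 [ 0.5509 -0.2953] joint~ 1.612
Stby 171 [ 0.5496 -0.3089] joint~ 1.599
UseL 207 [0.5677 0.0097] joint~ 1.534
```

Call:
move_arm([
  {"x": -0.0012,"y": 0,"z": 0,"wx": 0,"wy": 0,"wz": -1,"jaw": -1},
])

```text
time_s: 9.32
tcp_pos: [0.5245, -0.3165, 0.1054]
eef_rot: [-0.209, -3.126, -0.002]
force: [-12.1, 3.6, 6.7]
grip_width: 0.001
gripper_force: 6.0
```

It is against the stop: force rises and there is no travel. Now I back off, lift, and look before crossing.

Call:
move_arm([
  {"x": 0.003,"y": 0,"z": 0,"wx": 0,"wy": 0,"wz": 0,"jaw": -1},
  {"x": 0.007,"y": 0,"z": 0,"wx": 0,"wy": 0,"wz": 0,"jaw": -1},
  {"x": 0.01,"y": 0,"z": 0,"wx": 0,"wy": 0,"wz": 0,"jaw": -1},
  {"x": 0,"y": 0,"z": -0.02,"wx": 0,"wy": 0,"wz": 0,"jaw": -1},
  {"x": 0,"y": 0,"z": -0.02,"wx": 0,"wy": 0,"wz": 0,"jaw": -1},
  {"x": 0,"y": 0,"z": -0.02,"wx": 0,"wy": 0,"wz": 0,"jaw": -1},
  {"x": 0,"y": 0,"z": -0.02,"wx": 0,"wy": 0,"wz": 0,"jaw": -1},
  {"x": 0,"y": 0,"z": -0.02,"wx": 0,"wy": 0,"wz": 2.5,"jaw": -1},
  {"x": 0,"y": 0,"z": -0.02,"wx": 0,"wy": 0,"wz": 0,"jaw": -1},
  {"x": 0,"y": 0,"z": 0,"wx": 0,"wy": 0,"wz": 0,"jaw": -1},
])

```text
time_s: 10.58
tcp_pos: [0.5096, -0.3156, 0.2281]
eef_rot: [0.276, 3.125, -0.003]
force: [-0.1, 0.2, -1.3]
grip_width: 0.002
gripper_force: 0.0
```

```bash
python3 - <<'E'
from h import *
s,M=st(); lever('top','t5.png'); lever('scene','s5.png')
print(M.T@(np.array([.5946,-.0026,.22])-s['tcp_pos']))
E
```

```text
10.57 [ 0.5096 -0.3156  0.2281] yaw y 79.9 force tool [0.18 0.17 1.31]
stby stem in tool [-0.0294  0.0799 -0.    ]
use stem in tool [ 0.0044  0.3979 -0.0008]
UseL 302 [0.564  0.0119] joint~ 1.476
Stby 285 [ 0.5461 -0.3056] joint~ 1.542
Stby 159 [ 0.5498 -0.3095] joint~ 1.602
UseL 204 [0.5677 0.0098] joint~ 1.534
[-0.02878624  0.32302616  0.0075975 ]
```

View pics/t5.png

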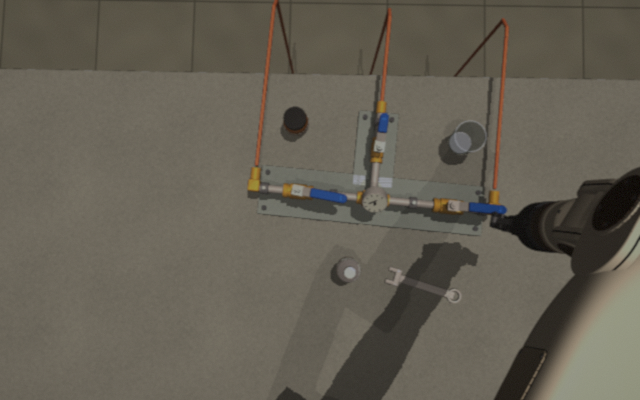

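The top view shows the standby lever (487,209) in line with the pipe and nothing else disturbed. Crossing to the in-use valve.

Call:
move_arm([
  {"x": -0.0024,"y": 0.0269,"z": 0,"wx": 0,"wy": 0,"wz": 0,"jaw": -1},
  {"x": -0.0024,"y": 0.0269,"z": 0,"wx": 0,"wy": 0,"wz": 0,"jaw": -1},
  {"x": -0.0024,"y": 0.0269,"z": 0,"wx": 0,"wy": 0,"wz": 0,"jaw": -1},
  {"x": -0.0024,"y": 0.0269,"z": 0,"wx": 0,"wy": 0,"wz": 0,"jaw": -1},
  {"x": -0.0024,"y": 0.0269,"z": 0,"wx": 0,"wy": 0,"wz": 0,"jaw": -1},
  {"x": -0.0024,"y": 0.0269,"z": 0,"wx": 0,"wy": 0,"wz": 0,"jaw": -1},
  {"x": -0.0024,"y": 0.0269,"z": 0,"wx": 0,"wy": 0,"wz": 0,"jaw": -1},
  {"x": -0.0024,"y": 0.0269,"z": 0,"wx": 0,"wy": 0,"wz": 0,"jaw": -1},
  {"x": -0.0024,"y": 0.0269,"z": 0,"wx": 0,"wy": 0,"wz": 0,"jaw": -1},
  {"x": -0.0024,"y": 0.0269,"z": 0,"wx": 0,"wy": 0,"wz": 0,"jaw": -1},
  {"x": -0.0024,"y": 0.0269,"z": 0,"wx": 0,"wy": 0,"wz": 0,"jaw": -1},
  {"x": -0.0024,"y": 0.0269,"z": 0,"wx": 0,"wy": 0,"wz": 0,"jaw": -1},
])

```text
time_s: 12.18
tcp_pos: [0.5931, -0.0013, 0.2244]
eef_rot: [-0.276, -3.127, 0.001]
force: [-0.2, -0.7, 0.9]
grip_width: 0.001
gripper_force: 0.0
```

```bash
python3 - <<'E'
from h import *
s,M=st(); print(s['joints'])
print(M.T@(np.array([.5946,-.0026,.106])-s['tcp_pos']))
E
```

```text
12.18 [ 0.5931 -0.0013  0.2244] yaw y 79.91 force tool [ 0.05 -0.67 -0.88]
stby stem in tool [-2.200e-03 -2.441e-01  1.000e-04]
use stem in tool [0.0316 0.0739 0.    ]
[-2.11569851e-03  4.38255512e-01  2.32738725e-01  1.36782718e+00
 -1.35767867e-04  1.74018540e-01]
[-0.00196522 -0.00096087  0.11843462]
```

Call:
move_arm([
  {"x": 0,"y": 0,"z": 0.0148,"wx": 0,"wy": 0,"wz": 0,"jaw": -1},
  {"x": 0,"y": 0,"z": 0.0148,"wx": 0,"wy": 0,"wz": 0,"jaw": -1},
  {"x": 0,"y": 0,"z": 0.0148,"wx": 0,"wy": 0,"wz": 0,"jaw": -1},
  {"x": 0,"y": 0,"z": 0.0148,"wx": 0,"wy": 0,"wz": 0,"jaw": -1},
  {"x": 0,"y": 0,"z": 0.0148,"wx": 0,"wy": 0,"wz": 0,"jaw": -1},
  {"x": 0,"y": 0,"z": 0.0148,"wx": 0,"wy": 0,"wz": 0,"jaw": -1},
  {"x": 0,"y": 0,"z": 0.0148,"wx": 0,"wy": 0,"wz": 0,"jaw": -1},
  {"x": 0,"y": 0,"z": 0.0148,"wx": 0,"wy": 0,"wz": 0,"jaw": -1},
  {"x": 0,"y": 0,"z": 0,"wx": 0,"wy": 0,"wz": 0,"jaw": -1},
])

```text
time_s: 13.3
tcp_pos: [0.5926, -0.002, 0.106]
eef_rot: [-0.276, -3.126, 0.0]
force: [0.2, -1.1, 0.0]
grip_width: 0.003
gripper_force: 0.0
```

Call:
move_arm([
  {"x": 0.004,"y": 0,"z": 0,"wx": 0,"wy": 0,"wz": 0,"jaw": -1},
  {"x": 0.004,"y": 0,"z": 0,"wx": 0,"wy": 0,"wz": 0,"jaw": -1},
  {"x": 0.003,"y": 0,"z": 0,"wx": 0,"wy": 0,"wz": 0,"jaw": -1},
  {"x": 0.003,"y": 0,"z": 0,"wx": 0,"wy": 0,"wz": 0,"jaw": -1},
])

```text
time_s: 13.8
tcp_pos: [0.582, 0.0, 0.1085]
eef_rot: [0.276, 3.124, -0.001]
force: [5.8, -1.4, -2.9]
grip_width: -0.0
gripper_force: 3.0
```

Call:
move_arm([
  {"x": 0.002,"y": 0,"z": 0,"wx": 0,"wy": 0,"wz": 0,"jaw": -1},
  {"x": 0.002,"y": 0,"z": 0,"wx": 0,"wy": 0,"wz": 0,"jaw": -1},
  {"x": 0.002,"y": 0,"z": 0,"wx": 0,"wy": 0,"wz": 0,"jaw": -1},
])

```text
time_s: 14.18
tcp_pos: [0.5765, 0.0006, 0.1086]
eef_rot: [0.277, 3.123, -0.002]
force: [6.1, -2.5, -1.6]
grip_width: 0.0
gripper_force: 3.2
```

```bash
python3 - <<'E'
from h import *
st(); lever('scene','s6.png')
E
```

```text
14.18 [0.5765 0.0006 0.1086] yaw y 79.88 force tool [-6.44 -1.41  1.63]
stby stem in tool [-0.019  -0.243   0.0003]
use stem in tool [ 0.0149  0.075  -0.0002]
Stby 176 [ 0.5499 -0.3083] joint~ 1.603
```

Call:
move_arm([
  {"x": 0.0066,"y": -0.001,"z": 0,"wx": 0,"wy": 0,"wz": 5,"jaw": -1},
  {"x": 0.0066,"y": -0.001,"z": 0,"wx": 0,"wy": 0,"wz": 5,"jaw": -1},
  {"x": 0.0066,"y": -0.001,"z": 0,"wx": 0,"wy": 0,"wz": 5,"jaw": -1},
  {"x": 0.0066,"y": -0.001,"z": 0,"wx": 0,"wy": 0,"wz": 5,"jaw": -1},
  {"x": 0.0066,"y": -0.001,"z": 0,"wx": 0,"wy": 0,"wz": 5,"jaw": -1},
  {"x": 0.0066,"y": -0.001,"z": 0,"wx": 0,"wy": 0,"wz": 5,"jaw": -1},
])

```text
time_s: 14.98
tcp_pos: [0.5382, 0.0103, 0.1086]
eef_rot: [1.08, 2.943, 0.001]
force: [6.6, -1.5, -2.6]
grip_width: 0.003
gripper_force: 2.9
```

```bash
python3 - <<'E'
from h import *
st(); lever('top','t7.png')
E
```

```text
14.97 [0.5382 0.0103 0.1086] yaw y 49.7 force tool [-6.    3.07  2.6 ]
stby stem in tool [-0.1741 -0.1832  0.0005]
use stem in tool [0.0151 0.0746 0.0001]
Stby 300 [ 0.5457 -0.3066] joint~ 1.537
```

Call:
move_arm([
  {"x": 0.0066,"y": -0.001,"z": 0,"wx": 0,"wy": 0,"wz": 5,"jaw": -1},
  {"x": 0.0066,"y": -0.001,"z": 0,"wx": 0,"wy": 0,"wz": 5,"jaw": -1},
  {"x": 0.0066,"y": -0.001,"z": 0,"wx": 0,"wy": 0,"wz": 5,"jaw": -1},
  {"x": 0.0066,"y": -0.001,"z": 0,"wx": 0,"wy": 0,"wz": 5,"jaw": -1},
  {"x": 0.0066,"y": -0.001,"z": 0,"wx": 0,"wy": 0,"wz": 5,"jaw": -1},
  {"x": 0.0066,"y": -0.001,"z": 0,"wx": 0,"wy": 0,"wz": 5,"jaw": -1},
  {"x": 0.0066,"y": -0.001,"z": 0,"wx": 0,"wy": 0,"wz": 5,"jaw": -1},
  {"x": 0.0066,"y": -0.001,"z": 0,"wx": 0,"wy": 0,"wz": 5,"jaw": -1},
])

```text
time_s: 16.02
tcp_pos: [0.5039, 0.049, 0.1091]
eef_rot: [2.022, 2.395, 0.002]
force: [4.8, -5.5, 0.8]
grip_width: -0.002
gripper_force: 2.8
```

Call:
move_arm([
  {"x": 0.004,"y": -0.0006,"z": 0,"wx": 0,"wy": 0,"wz": 3,"jaw": -1},
  {"x": 0.004,"y": -0.0006,"z": 0,"wx": 0,"wy": 0,"wz": 3,"jaw": -1},
])

```text
time_s: 16.27
tcp_pos: [0.5013, 0.0566, 0.1091]
eef_rot: [2.143, 2.287, 0.002]
force: [4.1, -5.7, 0.5]
grip_width: 0.003
gripper_force: 2.7
```

```bash
python3 - <<'E'
from h import *
st(); lever('top','t8.png'); lever('scene','s8.png')
E
```

```text
16.27 [0.5013 0.0566 0.1091] yaw y 3.72 force tool [-5.92  3.69 -0.42]
stby stem in tool [-0.3013  0.0317  0.0015]
use stem in tool [0.0156 0.0749 0.0004]
Stby 300 [ 0.5457 -0.3066] joint~ 1.537
Stby 174 [ 0.5497 -0.3087] joint~ 1.601
```

Call:
move_arm([
  {"x": 0.004,"y": -0.0006,"z": 0,"wx": 0,"wy": 0,"wz": 3,"jaw": -1},
  {"x": 0.0027,"y": -0.0004,"z": 0,"wx": 0,"wy": 0,"wz": 2,"jaw": -1},
])

```text
time_s: 16.62
tcp_pos: [0.4997, 0.0597, 0.1091]
eef_rot: [2.239, 2.186, -0.008]
force: [2.9, -19.2, 3.3]
grip_width: 0.0
gripper_force: 9.6
```

Call:
move_arm([
  {"x": 0.0014,"y": 0,"z": 0,"wx": 0,"wy": 0,"wz": 1,"jaw": -1},
  {"x": 0.0014,"y": 0,"z": 0,"wx": 0,"wy": 0,"wz": 1,"jaw": -1},
])

```text
time_s: 16.88
tcp_pos: [0.4993, 0.0599, 0.1091]
eef_rot: [2.276, 2.143, -0.014]
force: [1.8, -25.0, 5.9]
grip_width: -0.005
gripper_force: 12.3
```

Call:
move_arm([
  {"x": 0.0014,"y": 0,"z": 0,"wx": 0,"wy": 0,"wz": 1,"jaw": -1},
])

```text
time_s: 17.0
tcp_pos: [0.4991, 0.06, 0.1091]
eef_rot: [2.294, 2.121, -0.017]
force: [1.9, -28.8, 6.3]
grip_width: -0.001
gripper_force: 14.2
```

Against the shut stop. Backing off and lifting.

Call:
move_arm([
  {"x": -0.004,"y": 0,"z": 0,"wx": 0,"wy": 0,"wz": 0,"jaw": -1},
  {"x": -0.008,"y": 0,"z": 0,"wx": 0,"wy": 0,"wz": 0,"jaw": -1},
  {"x": -0.01,"y": 0,"z": 0,"wx": 0,"wy": 0,"wz": 0,"jaw": -1},
  {"x": 0,"y": 0,"z": 0,"wx": 0,"wy": 0,"wz": 0,"jaw": -1},
  {"x": 0,"y": 0,"z": -0.02,"wx": 0,"wy": 0,"wz": 0,"jaw": -1},
  {"x": 0,"y": 0,"z": -0.025,"wx": 0,"wy": 0,"wz": 0,"jaw": -1},
  {"x": 0,"y": 0,"z": -0.025,"wx": 0,"wy": 0,"wz": 0,"jaw": -1},
  {"x": 0,"y": 0,"z": -0.025,"wx": 0,"wy": 0,"wz": 0,"jaw": -1},
  {"x": 0,"y": 0,"z": -0.025,"wx": 0,"wy": 0,"wz": 0,"jaw": -1},
  {"x": 0,"y": 0,"z": -0.02,"wx": 0,"wy": 0,"wz": 0,"jaw": -1},
  {"x": 0,"y": 0,"z": 0,"wx": 0,"wy": 0,"wz": 0,"jaw": -1},
  {"x": 0,"y": 0,"z": 0,"wx": 0,"wy": 0,"wz": 0,"jaw": -1},
])

```text
time_s: 18.5
tcp_pos: [0.4956, 0.0474, 0.2467]
eef_rot: [-2.298, -2.141, 0.002]
force: [-0.3, -0.8, -1.1]
grip_width: 0.002
gripper_force: 0.0
```

```bash
python3 - <<'E'
from h import *
st(); lever('top','t9.png'); lever('scene','s9.png')
E
```

```text
18.5 [0.4956 0.0474 0.2467] yaw y -4.05 force tool [-0.86 -0.23  1.06]
stby stem in tool [-2.847e-01  7.720e-02 -1.000e-04]
use stem in tool [ 0.0351  0.0771 -0.0001]
Stby 300 [ 0.5457 -0.3063] joint~ 1.537
Stby 170 [ 0.5497 -0.3091] joint~ 1.601
UseL 84 [0.5314 0.0775] joint~ 0.06
```

View pics/s9.png

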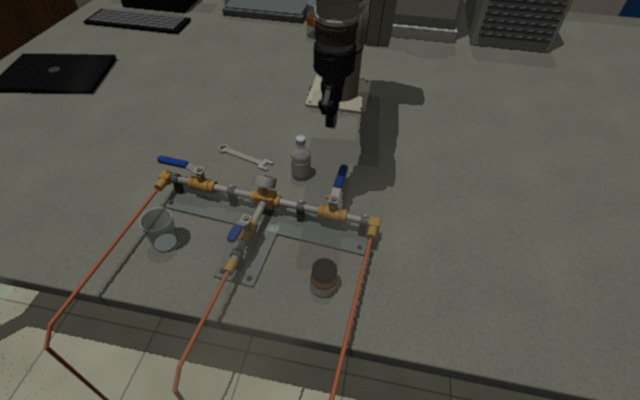

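The standby lever (172,161) is in line with the pipe, the in-use lever (341,178) is square across it, and the arm is clear. The bottle, spanner, beaker and jar are where they were.

```bash
python3 -c "
from bench import robot
print(robot.job_done())"
```

```text
the job is handed in; nothing more can be done
None
```

The changeover is done and handed in: I pushed the standby valve to its open stop first, then the in-use valve to its shut stop. The highest force I read was about 29 N, and the last picture showed everything else in place and the arm clear; the hand-in returned no verdict.

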